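# Walk the mould block round to face the fence

### The job

The heavy aluminium mould block stands askew in front of the orange fence: push it at one corner and then another, walking it round on the bench until its green side faces the fence, then push it up so that the green side lies flush along the fence between the two white marks, and move clear. Have it nearly square before it meets the fence, so that no corner digs into the plastic. Only push it, never lift or tip it, and leave the red vase, the glue bottle, the green spool and the scraper where they are.

Things in the scene. Friction and masses are not known exactly. Their poses are not given: they have to be found in the camera images.
- block: aluminium mould block, 90 mm (its x) by 116 mm (its y) by 36 mm high, under 1 kg, loose, too wide to grip; origin at the centre of its underside. Its +x long side is green, with a green stripe on top. Starts turned 35 to 77 degrees anticlockwise (from above) from facing the fence, its centre 150 to 170 mm off. Slides at 5 to 15 N; 50 mm of push near a corner turns it about 25 degrees
- block_left (a point): lower corner of the block at the left (+y) end of its green side, 45 mm along x and 58 mm along y from the block's origin
- block_right (a point): lower corner of the block at the right (-y) end of its green side, 45 mm along x and -58 mm along y from the block's origin
- fence: orange plastic fence bar fixed to the bench beyond the block, 30 mm thick (its x), 260 mm long (its y), 26 mm high, with a 6 mm high screw flange on its far side; origin at the centre of the bar's underside, x points through it away from the robot's side. Turned up to 11 degrees either way
- fence_face (a point): middle of the fence's near face at bench height (15 mm towards -x from the fence's origin, same axes as the fence): the green side must lie along this face. White marks on the bar and the bench stand at 90 mm to either side (its +y and -y)
- vase: bystander: red printed vase standing upright, 52 mm across, 85 mm high; origin at the centre of its underside
- glue: bystander: white glue bottle with a yellow cap standing upright, 34 mm across, 95 mm high; origin at the centre of its underside
- spool: bystander: small green spool lying flat, 72 mm across, 30 mm high; origin at the centre of its underside
- scraper: bystander: scraper with a yellow handle lying flat, 200 mm long along its x; origin at the middle of its length, underside
There are look-alikes about, which are no part of the job. Of the things shaped like the block, the aluminium one is meant.

How it is judged:
On the way:
1. the block is turned so that its green side faces the fence to within 15 degrees, still clear of the fence (angle between the x axis of block and the x axis of fence, either way round below 0.26 rad and x of fence_face in the frame of block above 0.03 m and contact force between block and fence below 0.5 N), for 0.1 s.
At the end, for the whole second after the job is handed in: the block lies flat and still on the bench with its green side along the fence, both ends of that side within 4 mm of the fence's face and between the white marks (3 mm over allowed); the bystanders are within 20 mm of where they stood (x of each of block_left, block_right in the frame of fence_face above -0.004 m and y of block_left in the frame of fence_face between 0 and 0.093 m and y of block_right in the frame of fence_face between -0.093 and 0 m and linear speed of block below 0.01 m/s and height (world z) of block below 0.004 m and angle between block's own z axis and vertical below 0.05 rad and not (distance of vase from where it was at the start of the episode above 0.02 m) and not (distance of glue from where it was at the start of the episode above 0.02 m) and not (distance of spool from where it was at the start of the episode above 0.02 m) and not (distance of scraper from where it was at the start of the episode above 0.02 m)); the robot touches nothing.
It fails at once if the block meets the fence while more than 20 degrees out of square (contact force between block and fence above 1 N and angle between the x axis of block and the x axis of fence, either way round above 0.35 rad).
It fails at once if the block is lifted by more than 8 mm (height (world z) of block above 0.008 m).
It fails at once if the block is tipped (angle between block's own z axis and vertical above 0.15 rad).
It fails at once if the vase, glue bottle, spool or scraper is pushed away by more than 20 mm, lifted or knocked over (distance of any of vase, glue, spool, scraper from where it was at the start of the episode above 0.02 m or angle between any of vase, glue, spool, scraper's own z axis and vertical above 0.3 rad).
It also fails if it takes over 72 s, if anything falls off the work surface, if the arm or the gripper's body presses on something with over 40 N, if the wrist force passes 120 N, or if a joint passes its speed limit or range.

### The arm

A 7-joint arm with a two-finger parallel gripper is mounted at the origin on the work surface. World frame = base frame: x ahead of the robot, y to its left, z up, the work surface at z = 0. Lengths are in m, angles in rad, forces in N, time in s.
With the tool pointing down it reaches from about 0.425 to 0.825 m from the base axis. Payload 3.6 kg.
Tool frame: the origin (TCP) lies where the fingers leave the gripper's body, on its centre line; the fingertips stand 73 mm ahead of it and the grasp point (between the pads) lies 54 mm ahead of it; x points along the fingers, y is the direction in which the jaws open and shut, and the axes are right-handed (so a half turn about x gives the same grasp; the last joint's range is limited). The gripper opens to 85 mm and grips with 20 to 120 N. Pads are 22 mm wide; open, the fingers measure 114 mm over their backs; the gripper's body (76 mm by 85 mm) begins 54 mm behind the grasp point. The pads swing forward as they close: fully open they stand 13 mm farther back than shut.
Start: joints at [-1.202, 0.615, -0.013, 1.423, 0.008, 1.103, -0.04], TCP at [0.251, 0.6, 0.304] pointing down, gripper open.
Joint ranges: [-3.12, 3.12], [-0.3, 2.06], [-1.34, 1.32], [0.26, 2.42], [-1.36, 4.5], [0.01, 1.98], [-2.84, 2.84]. Speed limits (rad/s): [2.79, 2.79, 3.14, 3.14, 3.14, 3.14, 3.14].

### API

Orientations are given as a unit quaternion [x, y, z, w].
In Python, from station import arm, snapshot, camera_info, ticket gives the robot as it stands. Calls block until the motion is done:
- arm.movep(position, orientation): joint-space move of the TCP to a pose.
- arm.line_to(position, velocity=0.15, ori=None): straight line of the TCP; ori=None keeps the orientation; velocity is the mean speed in m/s.
- arm.move_j(angles): joint-space move.
- arm.move_gripper(opening, effort=None): opening from 0.0 (shut) to 1.0 (fully open); effort is the grip in N (None keeps the last); returns when the fingers have stopped.
- arm.pause(seconds).
- arm.ik(position, orientation): joint angles nearest the present ones, or None.
- snapshot(name): name is "scene" or "top" or "wrist"; returns the picture (480x640x3 uint8, blue, green, red); there is no depth.
- camera_info(name): a dict with "fx", "fy", "cx", "cy" (pixels), "R" (3x3) and "t" (3): a world point X has camera coordinates R X + t; the wrist camera has in their place "T_tool_cam" (4x4, takes a point from camera to tool coordinates, whose origin is the TCP and whose axes are the tool frame's). Camera axes: x right, y down, z forward; pixel columns grow to the right and rows downward; lengths in m; the calibration is good to about 2 mm. A picture is of the moment at which its call begins: read the wrist's pose just before it. camera_info takes no time and is no camera call.
A pose or a line that the arm cannot do raises arm.MotionError and nothing moves.
- ticket.finish_job(): hands the job in, once; it reports no verdict.
Readings, each from a call of its own:
- arm.read_time(): time.
- arm.read_joint_positions(): joint angles.
- arm.read_dq(): joint speeds.
- arm.read_effort(): joint torques, N m.
- arm.read_tool_pos(): TCP position.
- arm.read_eef_rot(): TCP orientation.
- arm.read_ft_force(): force on the tool from outside, world axes, zero at the start.
- arm.read_wrist_torque(): the same for the moment, N m.
- arm.read_opening(): opening from 0.0 (shut) to 1.0 (fully open).
Only numpy, scipy, OpenCV 4.12 (cv2) and the standard library are available. Lean on these libraries where they do the work, as an engineer would, in place of code of your own. Each camera call takes 0.05 s, during which the arm holds its last target.

## Working session

There is one attempt and no reset: what is moved stays moved. The work goes in short steps, each a Python script; the robot and the scene stay as the last script left them, time stands still between calls to the robot, and variables do not carry over. Pictures are saved under pics/ and viewed, and the job is handed in when it is done.

```bash
ls; mkdir -p pics
python3 - <<'E'
from station import arm, snapshot, camera_info
import cv2
for n in("scene","top","wrist"):
    cv2.imwrite(f"pics/{n}0.png",snapshot(n)); print(n,camera_info(n))
print(arm.read_time(),arm.read_tool_pos(),arm.read_eef_rot(),arm.read_ft_force())
E
```

```text
pics
scene {'fx': 481.5922554910756, 'fy': 481.5922554910756, 'cx': 326.02172369284347, 'cy': 235.43421592464105, 'R': array([[ 0.26248352,  0.96484626,  0.01319445],
       [ 0.75242025, -0.19609447, -0.62881693],
       [-0.6041243 ,  0.17498185, -0.77744143]]), 't': array([-0.16289799, -0.39222551,  1.38821447])}
top {'fx': 445.02932160249264, 'fy': 445.02932160249264, 'cx': 316.92178639668253, 'cy': 243.1773069718192, 'R': array([[ 0.00897556, -0.99986321,  0.01389217],
       [-0.98353356, -0.01133504, -0.18036975],
       [ 0.18050254, -0.01204449, -0.98350077]]), 't': array([0.00283642, 0.55699418, 0.72095658])}
wrist {'fx': 379.2572329267295, 'fy': 379.2572329267295, 'cx': 316.02792705552554, 'cy': 232.5956024748642, 'T_tool_cam': array([[ 4.97738984e-04, -3.28670149e-01,  9.44444644e-01,
        -7.04927108e-02],
       [ 9.99999824e-01, -1.42244790e-04, -5.76519244e-04,
        -8.97567449e-04],
       [ 3.23826995e-04,  9.44444765e-01,  3.28670020e-01,
        -8.44488548e-02],
       [ 0.00000000e+00,  0.00000000e+00,  0.00000000e+00,
         1.00000000e+00]])}
0.15 [0.25043593 0.59934051 0.30296107] [ 0.13829294  0.69344168 -0.13971417  0.69317649] [ 0.10238557 -0.26638155  0.3587436 ]
```

View pics/top0.png

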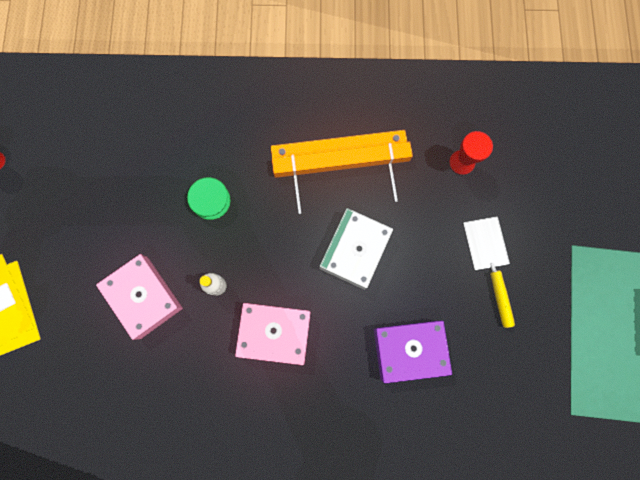

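View pics/scene0.png

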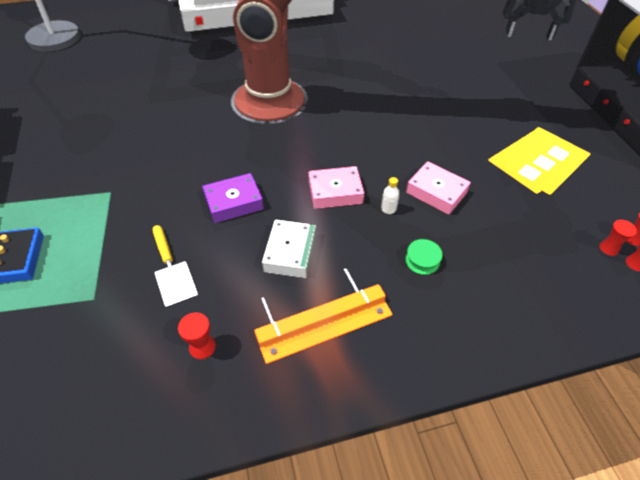

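The candidates are white/silver at (357,248) with a green stripe, pink at (139,294), pink at (273,333) and purple at (414,350). Only the white/silver one is aluminium-coloured with a green side, so I'll enlarge it to confirm and measure everything.

```bash
cat > h.py <<'E'
import numpy as np, cv2
from station import arm, snapshot, camera_info
def proj(n,X):
    c=camera_info(n); p=c["R"]@np.asarray(X,float)+c["t"]
    return np.array([c["fx"]*p[0]/p[2]+c["cx"],c["fy"]*p[1]/p[2]+c["cy"]])
def ray(n,uv,z):
    c=camera_info(n); R=np.array(c["R"]); C=-R.T@c["t"]
    d=R.T@np.array([(uv[0]-c["cx"])/c["fx"],(uv[1]-c["cy"])/c["fy"],1])
    return C+d*(z-C[2])/d[2]
def block(im,n="top"):
    """pose from the white+green top face"""
    hsv=cv2.cvtColor(im,cv2.COLOR_BGR2HSV)
    w=cv2.inRange(hsv,(0,0,120),(180,50,255))
    g=cv2.inRange(hsv,(70,50,70),(90,200,200))
    return w,g
E
python3 - <<'E'
import cv2,numpy as np
im=cv2.imread("pics/top0.png")
cv2.imwrite("pics/crop_top.png",cv2.resize(im[190:310,290:430],None,fx=5,fy=5,interpolation=cv2.INTER_NEAREST))
hsv=cv2.cvtColor(im,cv2.COLOR_BGR2HSV)
for p in [(330,250),(345,215),(328,262),(350,225),(360,270),(390,228),(340,285),(350,150),(350,165),(300,164)]: print(p,hsv[p[1],p[0]])
E
```

```text
(330, 250) [ 77  92 175]
(345, 215) [ 75  66 190]
(328, 262) [ 78  92 178]
(350, 225) [ 90   1 255]
(360, 270) [105   2 255]
(390, 228) [ 75   2 228]
(340, 285) [150  10  80]
(350, 150) [ 22 235 255]
(350, 165) [ 15 228 173]
(300, 164) [ 22 252 255]
```

View pics/crop_top.png

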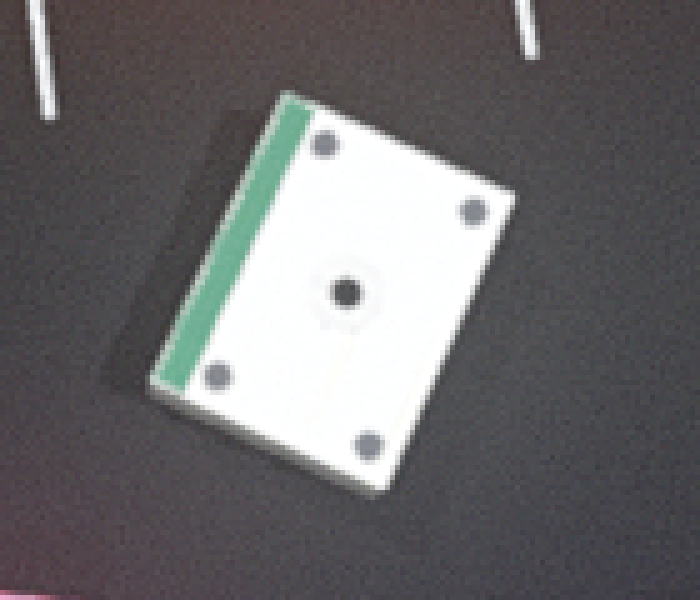

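Crop confirms it: silver block, green stripe along the edge from crop (285,95) to (150,385), i.e. the +x long side faces left (+y).

```bash
cat > h.py <<'E'
import numpy as np, cv2
from station import arm, snapshot, camera_info
def cam(n):
    c=camera_info(n); return c,np.array(c["R"]),-np.array(c["R"]).T@c["t"]
def proj(n,X):
    c,R,C=cam(n); p=R@np.asarray(X,float)+c["t"]
    return np.array([c["fx"]*p[0]/p[2]+c["cx"],c["fy"]*p[1]/p[2]+c["cy"]])
def ray(n,uv,z):
    c,R,C=cam(n); uv=np.atleast_2d(uv).astype(float)
    d=np.c_[(uv[:,0]-c["cx"])/c["fx"],(uv[:,1]-c["cy"])/c["fy"],np.ones(len(uv))]@R
    return C+d*((z-C[2])/d[:,2])[:,None]
def big(m,near=None):
    cs=cv2.findContours(m,cv2.RETR_EXTERNAL,cv2.CHAIN_APPROX_NONE)[0]
    return sorted(cs,key=cv2.contourArea)[::-1]
def block(im,n="top"):
    """-> centre xy, yaw of green side normal (world), size. largest whitish-green top face with a green part"""
    hsv=cv2.cvtColor(im,cv2.COLOR_BGR2HSV)
    w=cv2.inRange(hsv,(0,0,130),(180,25,255)); g=cv2.inRange(hsv,(66,50,110),(88,140,230))
    g[:, 560:]=0; w[:,560:]=0; w[:60]=0
    m=cv2.morphologyEx(w|g,cv2.MORPH_OPEN,np.ones((5,5),np.uint8))
    out=[]
    for c in big(m)[:6]:
        mm=np.zeros_like(m); cv2.drawContours(mm,[c],-1,255,-1)
        gy,gx=np.nonzero(mm&g)
        P=ray(n,c[:,0],0.036)[:,:2]
        (ctr,s,_)=r=cv2.minAreaRect((P*1000).astype(np.float32))
        b=cv2.boxPoints(r)/1000; ctr=np.array(ctr)/1000
        if len(gx)<60 or min(s)<60: continue
        gc=ray(n,[[gx.mean(),gy.mean()]],0.036)[0,:2]
        e=[(b[i]+b[(i+1)%4])/2-ctr for i in range(4)]
        k=max(range(4),key=lambda i:e[i]@(gc-ctr)); 
        out.append((ctr,np.arctan2(e[k][1],e[k][0]),np.round(sorted(s),1)))
    return out
E
python3 - <<'E'
from h import *
im=cv2.imread("pics/top0.png"); hsv=cv2.cvtColor(im,cv2.COLOR_BGR2HSV)
print("campos",cam("top")[2],cam("scene")[2])
for b in block(im): print("block",b,np.degrees(b[1]))
o=cv2.inRange(hsv,(8,180,100),(28,255,255)); c=big(o)[0][:,0]
# lower silhouette edge (z=0) per column
cols=np.arange(282,404); m=np.zeros_like(o); cv2.drawContours(m,[c[:,None]],-1,255,-1)
low=np.array([[u,np.nonzero(m[:,u])[0].max()+.5] for u in cols])
L=ray("top",low,0.0)
vx,vy,x0,y0=cv2.fitLine(L[:,:2].astype(np.float32),cv2.DIST_HUBER,0,1e-4,1e-4).ravel()
print("face line dir",vx,vy,"pt",x0,y0,"normal yaw",np.degrees(np.arctan2(vy,vx))) 
print(c[c[:,0].argmin()],c[c[:,0].argmax()],c[c[:,1].argmin()],c[c[:,1].argmax()])
w=cv2.inRange(hsv,(0,0,110),(180,90,255)); w[:150]=0; w[220:]=0
for q in big(w)[:5]:
    x,y,a,b=cv2.boundingRect(q); print((x,y,a,b),ray("top",[q[q[:,0,1].argmax(),0]],0)[0])
for nm,lo,hi in (("red",(0,150,60),(6,255,255)),("red2",(174,150,60),(180,255,255)),("green",(60,150,60),(78,255,255)),("yel",(24,180,60),(32,255,255))):
    for q in big(cv2.inRange(hsv,lo,hi))[:3]:
        if cv2.contourArea(q)>50:
            x,y,a,b=cv2.boundingRect(q); print(nm,(x,y,a,b),ray("top",[[x+a/2,y+b/2]],0.03)[0])
E
```

```text
campos [0.41766252 0.01783314 0.80948685] [ 1.17653055 -0.16265408  0.83476676]
block (array([ 0.5527182 , -0.06197482]), np.float64(1.1437246448975056), array([ 90. , 119.1])) 65.53059507772585
face line dir 0.1389952 -0.990293 pt 0.70894974 -0.02165589 normal yaw -82.01029
[271 146] [412 156] [400 130] [275 176]
(341, 208, 33, 12) [ 0.61269898 -0.03668403  0.        ]
(291, 155, 11, 59) [0.62324006 0.0438507  0.        ]
(388, 150, 10, 52) [ 0.64883628 -0.13868778  0.        ]
(479, 216, 20, 4) [ 0.61600854 -0.30547246  0.        ]
(279, 150, 6, 5) [0.73932768 0.07645647 0.        ]
red (449, 131, 44, 44) [ 0.73446177 -0.27663986  0.03      ]
green (187, 177, 43, 43) [0.64058302 0.20505635 0.03      ]
yel (0, 254, 40, 101) [0.4475271  0.51840465 0.03      ]
yel (491, 271, 24, 57) [ 0.46423599 -0.31837783  0.03      ]
yel (200, 276, 11, 10) [0.49128315 0.2024007  0.03      ]
```

Measured: the fence is at yaw +8°. Its face centre is at about (0.711, -0.037), and the marks are 0.184 m apart (180 given). The block is at (0.553, -0.062), 57.5° anticlockwise and 160 mm off. Its measured size is 90x119 against 90x116. All of this agrees with the description. Next I'll check reach for the first corner push.

```bash
cat >> h.py <<'E'
from scipy.spatial.transform import Rotation as Ro
FY=np.radians(8.0); FC=np.array([0.711,-0.037])
def down(a):
    "tool pointing down, jaw axis at world angle a (deg)"
    a=np.radians(a); x=np.array([0,0,-1.]); y=np.array([np.cos(a),np.sin(a),0]); 
    return Ro.from_matrix(np.c_[x,y,np.cross(x,y)]).as_quat()
def rel(b):
    "block in fence-face frame: normal coord, lateral coord, angle deg; corner coords"
    n=np.array([np.cos(FY),np.sin(FY)]); t=np.array([-n[1],n[0]])
    x=np.array([np.cos(b[1]),np.sin(b[1])]); y=np.array([-x[1],x[0]])
    f=lambda p:np.round([(p-FC)@n,(p-FC)@t],4)
    return f(b[0]),round(np.degrees(b[1]-FY),1),f(b[0]+.045*x+.058*y),f(b[0]+.045*x-.058*y)
def pt(b,u,v):
    "world xy of the block-frame point"
    return b[0]+Ro.from_euler('z',b[1]).as_matrix()[:2,:2]@[u,v]
def look(tag):
    im=snapshot("top"); cv2.imwrite(f"pics/{tag}.png",im); B=block(im)
    for b in B: print(tag,b[0].round(4),round(np.degrees(b[1]),1),b[2],"rel",*rel(b))
    return B[0] if B else None
E
python3 - <<'E'
from h import *
print("tool y",Ro.from_quat(arm.read_eef_rot()).as_matrix()[:,1], arm.read_joint_positions().round(2))
b=block(cv2.imread("pics/top0.png"))[0]; print(rel(b))
s=pt(b,.035,.1); print(s)
for a in (65,-115,155,-25,8,98,-82):
    q=[arm.ik([*p,.085],down(a)) for p in (s,[.62,-.1],[.6,-.05])]
    print(a,[None if k is None else k.round(2).tolist() if hasattr(k,'round') else np.round(k,2).tolist() for k in q])
for uv in ((242,303),(310,310),(304,364),(377,328),(444,322)): print(uv,ray("top",[uv],.036)[0])
E
```

```text
tool y [ 0.38548934  0.92271003 -0.00204443] [-1.2   0.62 -0.01  1.42  0.01  1.1  -0.04]
(array([-0.1602, -0.0027]), np.float64(57.5), array([-0.185 ,  0.0664]), array([-0.0871,  0.0041]))
[0.4761972 0.0113023]
65 [[-0.06, 0.71, -0.01, 2.11, 0.03, 0.32, 1.03], [0.14, 0.84, -0.03, 1.68, 0.03, 0.62, 1.23], [0.06, 0.82, -0.02, 1.76, 0.02, 0.57, 1.16]]
-115 [[-0.54, 0.85, 0.74, 2.13, -1.09, 0.61, -1.0], [-0.37, 1.06, 0.94, 1.69, -1.03, 0.96, -1.02], [-0.46, 1.04, 0.94, 1.77, -1.05, 0.93, -1.05]]
155 [[0.13, 0.73, -0.3, 2.11, 0.55, 0.38, 2.09], [0.35, 0.88, -0.39, 1.67, 0.47, 0.69, 2.43], [0.27, 0.85, -0.37, 1.75, 0.48, 0.64, 2.33]]
-25 [[-0.21, 0.72, 0.21, 2.12, -0.42, 0.34, -0.09], [-0.06, 0.87, 0.33, 1.68, -0.41, 0.66, 0.05], [-0.15, 0.84, 0.33, 1.76, -0.43, 0.61, -0.0]]
8 [[-0.15, 0.72, 0.13, 2.11, -0.26, 0.32, 0.33], [0.01, 0.85, 0.2, 1.68, -0.25, 0.63, 0.48], [-0.07, 0.83, 0.2, 1.76, -0.27, 0.58, 0.42]]
98 [[0.01, 0.71, -0.12, 2.11, 0.24, 0.33, 1.41], [0.22, 0.85, -0.16, 1.67, 0.21, 0.64, 1.66], [0.14, 0.82, -0.15, 1.75, 0.21, 0.58, 1.57]]
-82 [[-0.31, 0.75, 0.37, 2.12, -0.69, 0.39, -0.82], [-0.2, 0.92, 0.57, 1.69, -0.69, 0.74, -0.71], [-0.29, 0.9, 0.57, 1.77, -0.72, 0.7, -0.75]]
(242, 303) [0.45348556 0.13634368 0.036     ]
(310, 310) [0.4426715  0.01921432 0.036     ]
(304, 364) [0.35267468 0.02824987 0.036     ]
(377, 328) [ 0.41328693 -0.09574171  0.036     ]
(444, 322) [ 0.42444092 -0.21124516  0.036     ]
```

Run:
```python
from h import *
b=block(cv2.imread("pics/top0.png"))[0]
s=pt(b,.036,.086)
arm.move_gripper(0.0)
arm.movep([*s,.25],down(65)); arm.line_to([*s,.085],.2)
print(arm.read_time(),arm.read_tool_pos(),arm.read_ft_force())
e=s+.060*np.array([np.cos(np.radians(-27)),np.sin(np.radians(-27))])
arm.line_to([*e,.085],.05,ori=down(45))
print(arm.read_tool_pos(),arm.read_ft_force())
look("p1")
print(arm.read_time())
```

```text
4.1833 [0.48999776 0.0065584  0.08569411] [ 0.18346743 -0.27330083  0.17132995]
[ 0.54135924 -0.01737988  0.08478987] [-3.98048047  5.24691057  3.54203022]
5.5833
```

View pics/p1.png

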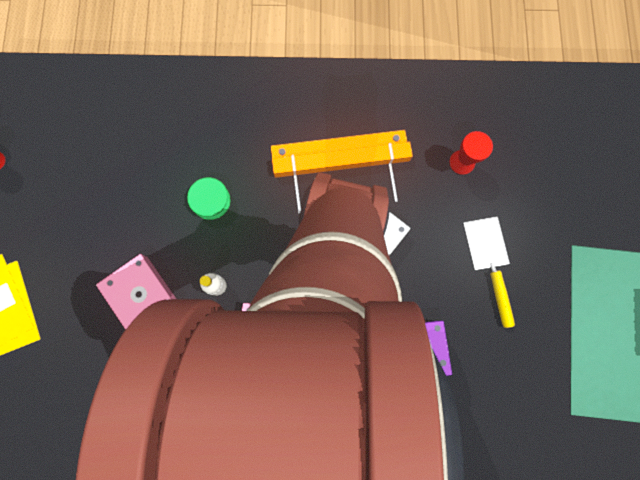

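The arm hides the block (only its corner shows at (398,230)), so I'll retreat before looking.

```bash
cat >> h.py <<'E'
def retreat(d,back=.02,j=-1.0):
    p=arm.read_tool_pos(); d=np.asarray(d)/np.linalg.norm(d)
    arm.line_to([*(p[:2]-back*d),p[2]],.1); q=arm.read_tool_pos()
    arm.line_to([q[0],q[1],.23],.25)
    J=np.array(arm.read_joint_positions()); J[0]=j; arm.move_j(J.tolist())
E
python3 - <<'E'
from h import *
retreat([np.cos(np.radians(-27)),np.sin(np.radians(-27))])
look("p1b"); print(arm.read_time())
E
```

```text
p1b [ 0.5708 -0.0867] 51.3 [ 89.5 119.2] rel [-0.1458 -0.0297] 43.3 [-0.1528  0.0434] [-0.0733 -0.041 ]
8.2833
```

View pics/p1b.png

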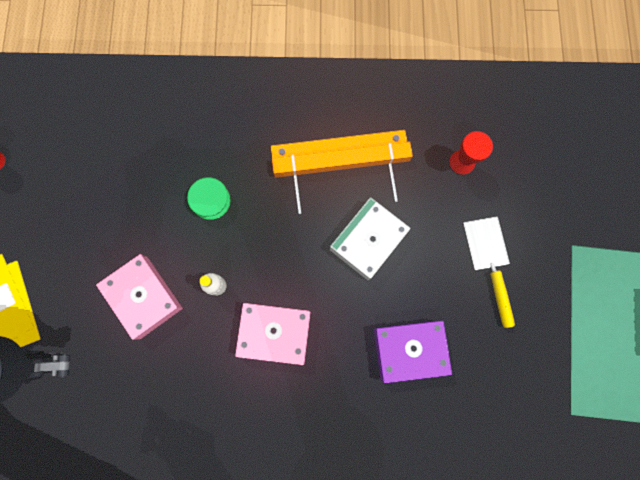

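```bash
cat > push.py <<'E'
from h import *
import sys
def push(b,u,v,jaw0,jaw1,dirdeg,L,tag,z=.085,vel=.05,ctr=.047):
    s=pt(b,u,v); d=np.array([np.cos(np.radians(dirdeg)),np.sin(np.radians(dirdeg))])
    print("start",s.round(3),"end",(s+L*d).round(3))
    arm.movep([*s,.2],down(jaw0)); arm.line_to([*s,z],.2)
    print("F0",np.round(arm.read_ft_force(),1))
    arm.line_to([*(s+L*d),z],vel,ori=down(jaw1))
    print("F1",np.round(arm.read_ft_force(),1),np.round(arm.read_tool_pos(),4))
    retreat(d); r=look(tag); print("t",arm.read_time()); return r
E
python3 - <<'E'
from push import *
b=block(cv2.imread("pics/p1b.png"))[0]
push(b,-.071,.047,51,28,36,.064,"p2")
E
```

```text
start [ 0.49  -0.113] end [ 0.541 -0.075]
F0 [-0.8  0.2  0.7]
F1 [-6.7  0.   4.1] [ 0.5375 -0.0743  0.0846]
p2 [ 0.6053 -0.0797] 32.4 [ 91.3 120.4] rel [-0.1106 -0.0275] 24.4 [-0.0935  0.0439] [-0.0456 -0.0618]
t 14.8667
```

View pics/p2.png

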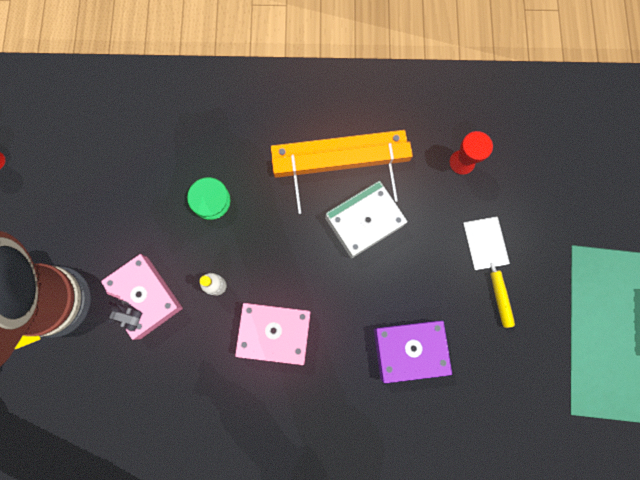

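Run:
```python
from push import *
b=block(cv2.imread("pics/p2.png"))[0]
push(b,-.036,-.086,-58,-72,116,.050,"p3")
```

```text
start [ 0.621 -0.172] end [ 0.599 -0.127]
F0 [ 0.1 -0.4  0.3]
F1 [-1.3 -5.   3.3] [ 0.5989 -0.1282  0.0859]
p3 [ 0.6039 -0.048 ] 20.6 [ 92.9 119.2] rel [-0.1075  0.004 ] 12.6 [-0.0763  0.0704] [-0.051  -0.0428]
t 21.15
```

View pics/p3.png

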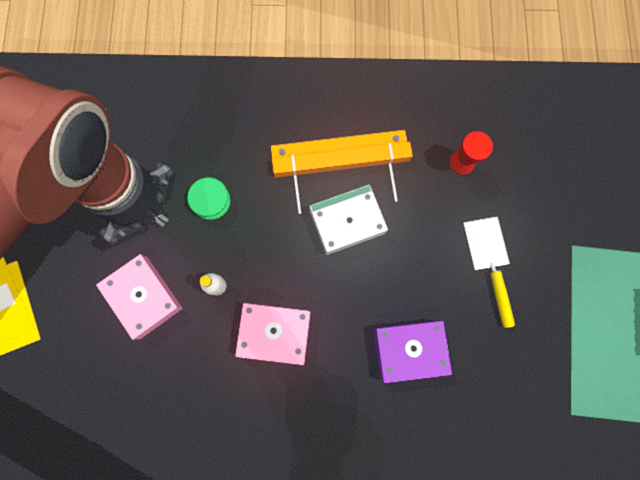

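Run:
```python
from push import *
b=block(cv2.imread("pics/p3.png"))[0]
push(b,-.071,.048,20,10,12,.043,"p4")
```

```text
start [ 0.521 -0.028] end [ 0.563 -0.019]
F0 [-0.  -0.6 -0.7]
F1 [-5.4  2.4  2.5] [ 0.5599 -0.0172  0.0849]
p4 [ 0.6187 -0.0507] 10.3 [ 94.  118.9] rel [-0.0933 -0.0008] 2.3 [-0.0507  0.059 ] [-0.0461 -0.0569]
t 26.2333
```

View pics/p4.png

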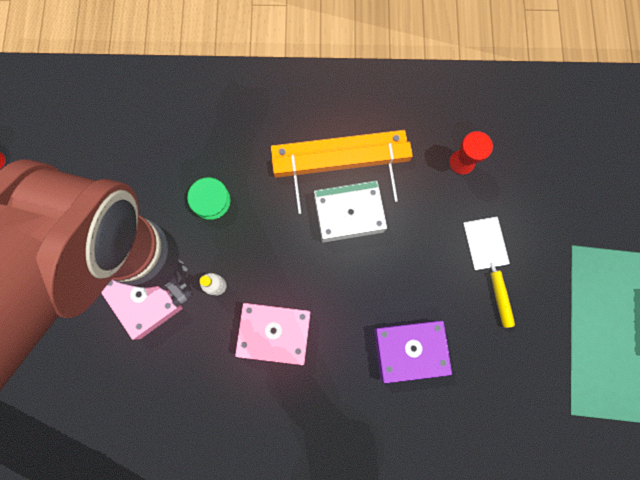

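Now 2.3° out, centred laterally, and 93 mm from the fence. The last push uses the opened fingers as a two-point pusher square to the fence, stepping in and watching the force.

Run:
```python
from h import *
n=np.array([np.cos(FY),np.sin(FY)]); t=np.array([-n[1],n[0]])
P=lambda a,l:FC+a*n+l*t
o=down(98); z=.076
arm.move_gripper(1.0)
s=P(-.170,-.001); arm.movep([*s,.2],o); arm.line_to([*s,z],.2)
print("F0",np.round(arm.read_ft_force(),1))
arm.line_to([*P(-.114,-.001),z],.05)
for a in np.arange(-.112,-.0899,.002):
    arm.line_to([*P(a,-.001),z],.03)
    f=-np.array(arm.read_ft_force())[:2]@n; p=(np.array(arm.read_tool_pos())[:2]-FC)@n
    print(round(a,4),round(p,4),"F",round(f,1))
    if f>24: break
retreat(n,.03); look("p5"); print("t",arm.read_time())
```

```text
F0 [ 1.1 -0.1 -0.6]
-0.112 -0.1159 F 8.7
-0.11 -0.1136 F 7.2
-0.108 -0.1115 F 7.1
-0.106 -0.1093 F 6.8
-0.104 -0.1074 F 6.9
-0.102 -0.1054 F 7.2
-0.1 -0.1033 F 6.7
-0.098 -0.1013 F 7.4
-0.096 -0.0993 F 7.1
-0.094 -0.0991 F 11.7
-0.092 -0.0989 F 13.7
-0.09 -0.0986 F 18.0
p5 [ 0.6604 -0.0468] 7.8 [ 95.8 118.7] rel [-0.0514 -0.0027] -0.2 [-0.0063  0.0552] [-0.0066 -0.0608]
t 36.1583
```

View pics/p5.png

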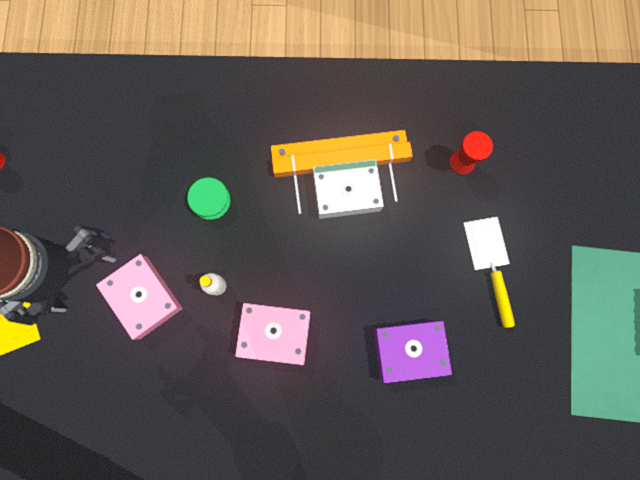

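Run:
```python
from h import *
a=cv2.imread("pics/p5.png")[120:230,260:420]; s=snapshot("scene")[215:365,230:400]
a=cv2.resize(a,(640,440),interpolation=cv2.INTER_CUBIC)[:, :400+240]
cv2.imwrite("pics/c5.png",a); cv2.imwrite("pics/s5.png",cv2.resize(s,None,fx=4,fy=4,interpolation=cv2.INTER_CUBIC)[:600])
# bystanders before/after, top
A=cv2.imread("pics/top0.png");B=cv2.imread("pics/p5.png")
for nm,(x0,y0,x1,y1) in dict(vase=(440,120,500,185),glue=(195,265,230,300),spool=(180,170,235,225),scraper=(455,210,520,335)).items():
    print(nm,cv2.absdiff(A,B)[y0:y1,x0:x1].mean().round(2))
```

```text
vase 4.42
glue 5.29
spool 3.92
scraper 3.28
```

View pics/c5.png

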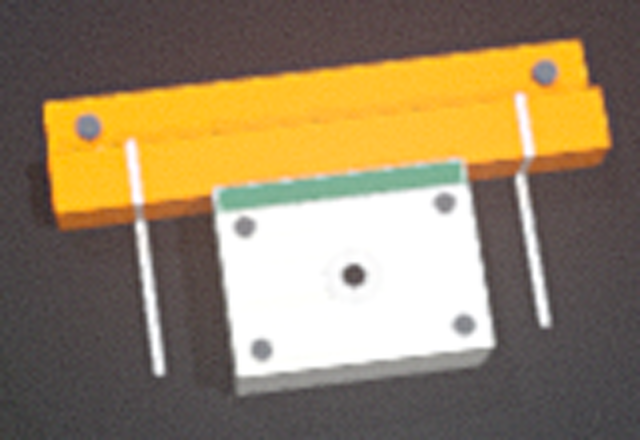

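View pics/s5.png

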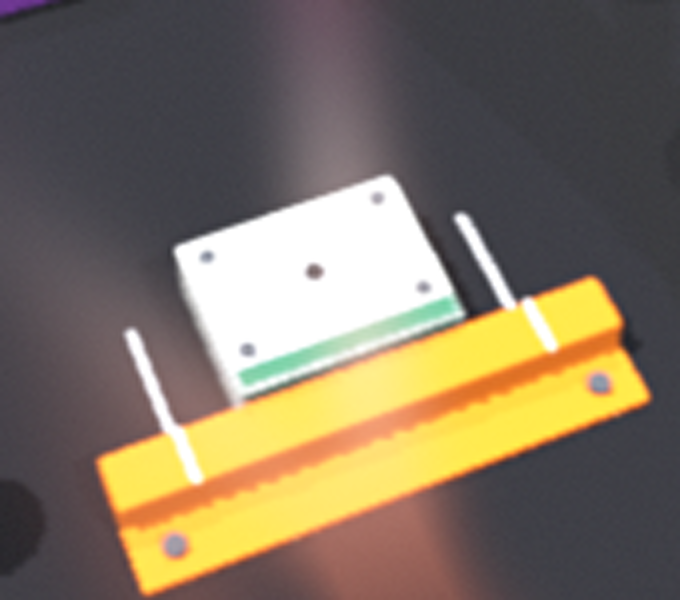

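Run:
```python
from h import *
im=snapshot("scene"); hsv=cv2.cvtColor(im,cv2.COLOR_BGR2HSV)
o=cv2.inRange(hsv,(8,120,120),(32,255,255))
L=[]
for u in list(range(263,271))+list(range(350,362))+list(range(368,376)):
    v=np.nonzero(o[280:350,u])[0].min()+280-.5; L.append([u,v])
W=ray("scene",L,.026)[:,:2]
vx,vy,x0,y0=cv2.fitLine(W.astype(np.float32),cv2.DIST_HUBER,0,1e-4,1e-4).ravel()
g=cv2.inRange(hsv,(55,40,90),(90,200,255)); g[:, :285]=0; g[:,348:]=0; g[:280]=0; g[325:]=0
G=[[u,np.nonzero(g[:,u])[0].max()] for u in range(290,346) if g[:,u].any()]
Gw=ray("scene",G,.036)[:,:2]
d=((Gw-[x0,y0])@[vy,-vx]); 
print("fence dir",np.degrees(np.arctan2(vy,vx)),"gap along (mm, left..right img)",(d*1000).round(1)[::6])
gx,gy,_,_=cv2.fitLine(Gw.astype(np.float32),cv2.DIST_HUBER,0,1e-4,1e-4).ravel(); print("green dir",np.degrees(np.arctan2(gy,gx)))
```

```text
fence dir -81.844406 gap along (mm, left..right img) [5.  2.6 2.3 3.9 5.6 3.9 1.5 1.1]
green dir -82.4779
```

Run:
```python
from station import arm,ticket
print(arm.read_tool_pos(),arm.read_ft_force(),arm.read_time()); print(ticket.finish_job())
```

```text
[0.47940066 0.33898785 0.22910027] [-0.73657219  0.55858559 -0.70617145] 36.2583
the job is handed in; nothing more can be done
None
```

The block's green side is up against the fence, between the two white marks, and I've handed the job in at about 36 s. No verdict was reported.

**What I did:** I walked the silver block round with four single-finger corner pushes, from 57° out of square to about 2°. At that point it was centred and its green side was still about 50 mm short of the fence. I then opened the fingers and pushed it straight up to the fence with both, and moved the arm clear.

**Last checks:**
- **Contact:** in the final push the block stopped moving while the force rose from 7 to 18 N, so it had met the fence.
- **Square:** the top camera shows the block about 0.2° off the fence, and the scene camera 0.6°, which is about 1 mm over the length of the green side.
- **Between the marks:** the ends of the green side sit at about +55 and -61 mm, against marks at ±90 mm.
- **Bystanders:** the vase, glue bottle, spool and scraper look unmoved between the first and last top pictures. I judged this by eye and from small image differences, and did not measure their positions again.

**One disagreement:** the cameras do not confirm a gap under 4 mm. The top camera put the green side's ends 6 to 7 mm from the face. About 3 mm of that comes from my outline including the block's back side, and my fence position is only good to a few millimetres. The scene camera gave a noisy 1 to 5.6 mm, measured from the stripe, which is set slightly in from the edge. I trusted the contact force over both.

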